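# Vent a jar's screw cap for the autoclave

## Robot

A 7-joint arm with a two-finger parallel gripper is mounted at the origin on the work surface. World frame = base frame: x ahead of the robot, y to its left, z up, the work surface at z = 0. Lengths are in m, angles in rad, forces in N, time in s.
With the tool pointing down it reaches from about 0.425 to 0.925 m from the base axis. Payload 6.8 kg.
Tool frame: the origin (TCP) lies between the finger pads; the fingertips stand 11 mm ahead of it and the grasp point (between the pads) lies 8 mm behind it; z points along the fingers, y is the line along which they close (so a half turn about z gives the same grasp; the last joint's range is limited). The gripper opens to 85 mm and grips with 20 to 120 N. Pads are 22 mm wide; open, the fingers measure 114 mm over their backs; the gripper's body (76 mm by 85 mm) begins 54 mm behind the grasp point. The pads swing forward as they close: fully open they stand 13 mm farther back than shut.
Start: joints at [1.211, 0.477, 0.022, 1.555, -0.011, 1.109, -0.083], TCP at [0.168, -0.654, 0.242] pointing down, gripper open.
Joint ranges: [-2.96, 2.96], [-0.34, 2.1], [-1.41, 1.46], [0.24, 2.44], [-1.37, 4.51], [0.17, 1.92], [-2.96, 2.96]. Speed limits (rad/s): [2.39, 2.39, 3.14, 3.14, 3.14, 3.14, 3.14].

## Interface

Orientations are given as a rotation vector (axis times angle).
In Python, from bench import r gives the robot as it stands.
- The arm moves only by the tool send_rows, never from a script. Its argument "deltas" is a list of rows, each an object of numbers: "dx", "dy", "dz": the shift along the world's x, y, z in mm; "rx", "ry", "rz": the turn, a rotation vector about the world's x, y, z in degrees. A call has 1 to 5 rows; each row is the pose to reach, as a shift and turn from the pose commanded when the call began; what a row does not reach only later rows make up. A row lasts 1/12 s, in which the tool goes at most 41.7 mm and 7.16 degrees, less where a joint would pass 70% of its speed; a pose out of reach is approached as far as the arm can. A call with a gripper value outside its range is refused whole. "jaw" is the finger opening in mm, from 0 to 85.4, set as the call begins (left out, the last holds). The fingers move at their own pace and stop on an object; "newtons" is the grip in N (left out, the last holds). Time passes only in rows, so rows that repeat a pose let the fingers close. It gives the time, the measured TCP pose, the force, the opening and the grip force at its end, in the units of the state.
- r.get_obs(): the state, without advancing time (a new reading comes with each control period).
- r.grab_frame(name): name is "side" or "top"; returns a dict with "frame" (480x640x3 uint8, blue, green, red), "z_map" (480x640 float32, m along the optical axis (not along the pixel's ray), 0 where there is no reading), "vertical_fov" (degrees; the focal length in pixels is half the picture's height over the tangent of half this angle, whatever the lens; pixels are square), "cx", "cy" (the principal point, pixels), "distortion" ([k1, k2, p1, p2, k3] as OpenCV has them; the pictures are not rectified), "xyz" and "orientation" of the camera in the world. Camera axes: x right, y down, z forward; pixel columns grow to the right and rows downward; lengths in m; the calibration is good to about 2 mm. A picture is of the moment at which its call begins.
- r.hand_in(): hands the job in; it is judged then, once.
The state is a dict: "clock": time; "joints": joint angles; "qvel": joint speeds; "tau": joint torques, N m; "tcp_pos": TCP position; "orientation": TCP orientation; "contact_force": force on the tool from outside, world axes, zero at the start; "moment": the same for the moment, N m; "grip_width": finger opening in m; "gripper_force": force on a finger pad.
Only numpy, scipy, OpenCV 4.12 (cv2) and the standard library are available. Lean on these libraries where they do the work, as an engineer would, in place of code of your own. Each camera call takes 0.05 s, during which the arm holds its last target. There are 200 camera calls.

## Task

The square glass jar of tubes in the steel carrier is going into the autoclave and its cap must be left vented: screw the cap down clockwise until it is fully home and finger-tight, without forcing it, then back it off a quarter of a turn from there. Let go, with the jar still standing in its pocket, and leave the bottle and the beaker beside it where they are.

Things in the scene. Friction and masses are not known exactly. Their poses are not given: they have to be found in the camera images.
- cap_center (a point): Centre of the jar's ribbed blue screw cap: upright, 53 mm across, 26 mm high, point half-way up on the axis, z up, x to a small raised bar on top. Clockwise from above closes. 0.15 to 0.6 turn to go, unknown. Runs with 0.06 N m, then winds up against its stop, 2.5 N m per rad. Finger-tight: 0.25 N m or more; over 0.6 N m is forcing. The quarter turn counts from where the stop is first met.
- jar: Square glass jar of white tubes, loose; origin at the centre of its underside, z up, x square to a side. 66 mm square, 80 mm to the shoulder, cap 90 to 116 mm up (height does not show how tight it is); 0.35 to 0.6 kg; its pocket stops it turning. Shorter than the bottle, wider cap. Hidden under the cap, the glass thread's start (glass_thread_c0), 20 mm off the axis, lies on the cap's x when home.
- bottle_base (a point): Centre of the underside of the taller square glass bottle in the other end pocket of the carrier: 66 mm square, 94 mm to the shoulder, narrow cap 39 mm across, top at 134 mm. Leave it alone.
- beaker_rim (a point): Centre of the rim of the small glass beaker in the carrier's middle pocket, 42 mm across and 58 mm high. Leave it alone.
- carrier: Fixed stainless carrier of three square pockets in a row along its y, 84 mm apart: 75 mm by 243 mm, with a small loop handle 25 mm beyond each end. Origin under its middle; pocket floors 8 mm up, rims 54 mm up. Jar and bottle in the end pockets, either way round.
There are look-alikes about, which are no part of the job. Leave any purple or red look-alike of the jar alone.

How it is judged:
By the outcome, as a careful person would: the job done as asked, in the order asked, and still so for the second after the job is handed in, with the robot touching nothing.
It also fails if it takes over 72 s, if anything falls off the work surface, if the arm or the gripper's body presses on something with over 40 N, if the wrist force passes 120 N, or if a joint passes its speed limit or range.

## Working session

There is one attempt and no reset: what is moved stays moved. The work goes in short steps, Python scripts to look and compute and a tool call to move; the robot and the scene stay as the last step left them, time stands still between calls to the robot, and variables do not carry over. Pictures are saved under pics/ and viewed, at most 10 in all, crops included, and the job is handed in when it is done.

Besides the shell and the picture viewer there is one more tool, called after "Request:" by a JSON object that holds its "method" and its "body". send_rows: Moves the arm, as the interface text tells. Its arguments: {"type":"object","properties":{"deltas":{"type":"array","items":{"type":"object","properties":{"dx":{"type":"number"},"dy":{"type":"number"},"dz":{"type":"number"},"rx":{"type":"number"},"ry":{"type":"number"},"rz":{"type":"number"}}}},"jaw":{"type":"number"},"newtons":{"type":"number"}},"required":["deltas"]}

```bash
mkdir -p pics; cat > h.py <<'E'
import numpy as np,cv2
from scipy.spatial.transform import Rotation as R
from bench import r
def cloud(f):
    h,w=f["z_map"].shape; fl=h/2/np.tan(np.radians(f["vertical_fov"])/2)
    K=np.array([[fl,0,f["cx"]],[0,fl,f["cy"]],[0,0,1.]])
    u,v=np.meshgrid(np.arange(w),np.arange(h))
    p=cv2.undistortPoints(np.stack([u,v],-1).reshape(-1,1,2).astype(float),K,np.array(f["distortion"],float)).reshape(h,w,2)
    z=f["z_map"][...,None]
    P=np.concatenate([p*z,z],-1)@R.from_rotvec(f["orientation"]).as_matrix().T+np.array(f["xyz"]) if np.size(f["orientation"])==3 else None
    P[f["z_map"]<=0]=np.nan
    return P
E
python3 - <<'E'
from h import *
for n in("side","top"):
    f=r.grab_frame(n); cv2.imwrite(f"pics/{n}0.png",f["frame"]); print(n,f["xyz"],f["orientation"],f["vertical_fov"])
    np.save(n+"0.npy",cloud(f))
print(r.get_obs())
E
```

```text
side [0.57346974 0.77217099 0.71772559] [-0.09328178  2.75461541 -1.38420888] 43.25417236688351
top [ 0.55539153 -0.04383892  0.82349065] [-2.18489544  2.16448601 -0.1267681 ] 52.51290199388431
{'clock': 0.1, 'joints': array([ 1.21091287,  0.47769065,  0.02236312,  1.55630556, -0.01152058,
        1.10928664, -0.08312352]), 'qvel': array([-1.25152894e-03, -6.76698204e-04,  1.64397065e-04, -1.82586044e-03,
        4.41544560e-05,  1.14035587e-03, -1.12337991e-03]), 'tau': array([ 4.26403261e-03, -5.97757673e+01,  1.61367383e+00, -2.81954759e+01,
        1.28026385e-02,  4.98461479e-03,  1.75301625e-05]), 'tcp_pos': array([ 0.16802909, -0.65324888,  0.24146112]), 'orientation': array([-3.11521515e+00, -3.94216816e-01,  4.67374552e-04]), 'contact_force': array([0.3731126 , 0.18332357, 0.08411451]), 'moment': array([-0.0681994 , -0.01796907,  0.05643116]), 'gripper_force': 0.0, 'grip_width': 0.0854477528779926}
```

View pics/side0.png

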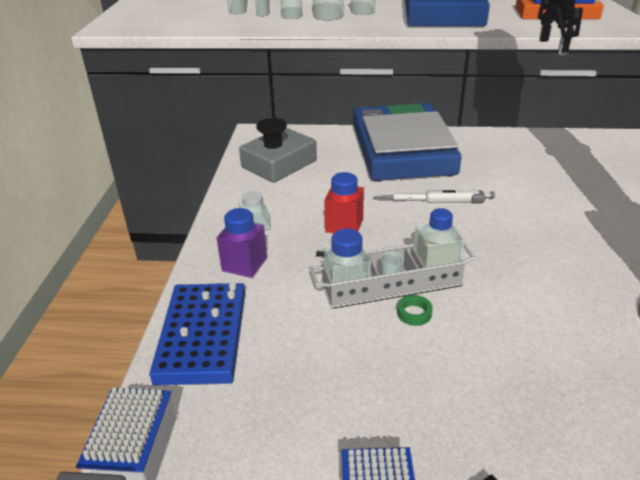

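View pics/top0.png

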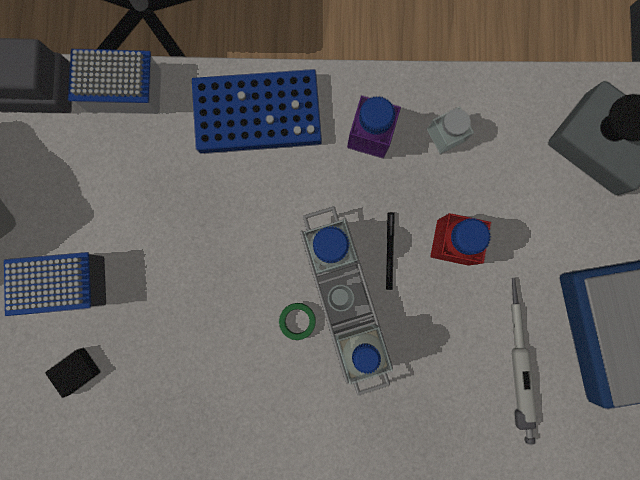

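The wide jar cap is at about (331,245) in the top view and (347,243) in the side view. The bottle cap is at (366,358) and the beaker at (341,298). A black rod lies at (390,250) in the top view.

```bash
python3 - <<'E'
from h import *
P=np.load("top0.npy"); im=cv2.imread("pics/top0.png")
hsv=cv2.cvtColor(im,cv2.COLOR_BGR2HSV)
blue=(hsv[...,0]>100)&(hsv[...,0]<125)&(hsv[...,1]>130)
def cap(u,v,s=26):
    m=np.zeros(blue.shape,bool); m[v-s:v+s,u-s:u+s]=1; m&=blue&(P[...,2]>.1)
    zt=np.nanpercentile(P[m][:,2],60); t=m&(P[...,2]>zt-.004)
    q=P[t]; c,rad=cv2.minEnclosingCircle(q[:,:2].astype(np.float32)); print("cap",c,rad,zt,q.mean(0),q[:,2].max(),t.sum())
    return t
cap(331,245);cap(366,358)
S=np.load("side0.npy"); si=cv2.imread("pics/side0.png")
hs=cv2.cvtColor(si,cv2.COLOR_BGR2HSV)
m=np.zeros(blue.shape,bool); m[228:262,325:370]=1
m&=(hs[...,0]>100)&(hs[...,0]<125)&(hs[...,1]>130)
q=S[m]; q=q[q[:,2]>np.nanpercentile(q[:,2],98)-.005]; print("side cap",cv2.minEnclosingCircle(q[:,:2].astype(np.float32)),q[:,2].mean())
print("rod",P[225:285:10,390])
# everything around jar cap: height map
c=np.nanmean(P[240:250,326:336].reshape(-1,3),0)
print(c)
# neighbours higher than .06 within .15
d=np.hypot(P[...,0]-c[0],P[...,1]-c[1])
cr=cv2.resize(im[205:285,285:375],None,fx=7,fy=7,interpolation=cv2.INTER_CUBIC)
cr=cv2.convertScaleAbs(cr,alpha=1.4)
s2=cv2.resize(si[222:305,300:385],None,fx=7,fy=7,interpolation=cv2.INTER_CUBIC)
cv2.imwrite("pics/cr1.png",cr); cv2.imwrite("pics/cr2.png",s2)
E
```

```text
cap (0.6135610938072205, -0.055845215916633606) 0.02561814896762371 0.12612472580701278 [ 0.61404436 -0.05639866  0.12581553] 0.12943459933303259 911
cap (0.45508813858032227, -0.10671782493591309) 0.018550405278801918 0.14390321569048437 [ 0.45539098 -0.10632859  0.14368717] 0.14745974851775157 541
side cap ((0.614521324634552, -0.051595836877822876), 0.025616830214858055) 0.12528786431123334
rod [[ 0.65610289 -0.15758291  0.01454927]
 [ 0.63926872 -0.15754449  0.01430603]
 [ 0.62261464 -0.15770403  0.0126332 ]
 [ 0.60579023 -0.15746842  0.01375461]
 [ 0.58912971 -0.15737805  0.0138227 ]
 [ 0.57259911 -0.15763138  0.01141907]]
[ 0.61302632 -0.05609934  0.12653963]
```

View pics/cr1.png

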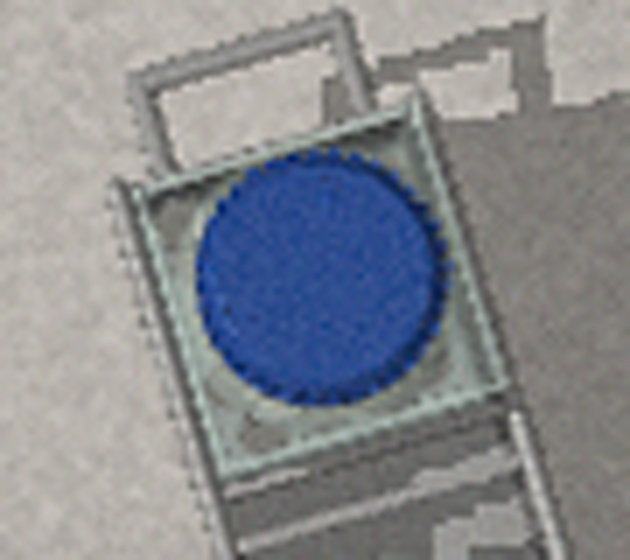

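Cap axis is about (0.6135, -0.054) with its top at about 0.125 m, which matches 8 + 116 mm. I'll travel there while winding the wrist counter-clockwise, so the whole clockwise turn fits in one grip.

Request:
{"method": "send_rows", "body": {"deltas": [{"dx": 24, "dy": 33, "rz": 7}, {"dx": 48, "dy": 66, "rz": 14}, {"dx": 72, "dy": 98, "rz": 21}, {"dx": 96, "dy": 130, "rz": 28}, {"dx": 120, "dy": 162, "rz": 35}], "jaw": 85, "newtons": 50}}

```text
$.deltas[0]: bad value
```

```bash
python3 -c "
from h import *
o=r.get_obs();print(o['clock'],o['joints'],o['tcp_pos'],o['orientation'])"
```

```text
0.1 [ 1.21091287  0.47769065  0.02236312  1.55630556 -0.01152058  1.10928664
 -0.08312352] [ 0.16802909 -0.65324888  0.24146112] [-3.11521515e+00 -3.94216816e-01  4.67374552e-04]
```

Request:
{"method": "send_rows", "body": {"deltas": [{"dx": 24, "dy": 33, "dz": 0, "rx": 0, "ry": 0, "rz": 7}, {"dx": 48, "dy": 66, "dz": 0, "rx": 0, "ry": 0, "rz": 14}, {"dx": 72, "dy": 98, "dz": 0, "rx": 0, "ry": 0, "rz": 21}, {"dx": 96, "dy": 130, "dz": 0, "rx": 0, "ry": 0, "rz": 28}, {"dx": 120, "dy": 162, "dz": 0, "rx": 0, "ry": 0, "rz": 35}], "jaw": 85, "newtons": 50}}

```text
clock: 0.52
tcp_pos: [0.2888, -0.4898, 0.242]
orientation: [-2.849, -1.322, 0.0]
contact_force: [0.7, -0.6, 0.3]
grip_width: 0.0851
gripper_force: 0.0
```

```bash
python3 -c "
from h import *
o=r.get_obs();print(o['clock'],o['joints'],o['tcp_pos'],o['orientation'])"
```

```text
0.5167 [ 1.06730161  0.3112579  -0.17157929  1.80525761  0.06110556  1.03076035
  0.17007844] [ 0.28881263 -0.48982965  0.24199485] [-2.84949918e+00 -1.32158678e+00  3.40494413e-04]
```

Request:
{"method": "send_rows", "body": {"deltas": [{"dx": 24, "dy": 32, "dz": 0, "rx": 0, "ry": 0, "rz": 7}, {"dx": 48, "dy": 64, "dz": 0, "rx": 0, "ry": 0, "rz": 14}, {"dx": 72, "dy": 96, "dz": 0, "rx": 0, "ry": 0, "rz": 21}, {"dx": 96, "dy": 128, "dz": 0, "rx": 0, "ry": 0, "rz": 28}, {"dx": 120, "dy": 160, "dz": 0, "rx": 0, "ry": 0, "rz": 35}]}}

```text
clock: 0.93
tcp_pos: [0.4087, -0.3299, 0.2422]
orientation: [-2.32, -2.117, 0.0]
contact_force: [0.7, -0.1, -1.2]
grip_width: 0.0852
gripper_force: 0.0
```

Request:
{"method": "send_rows", "body": {"deltas": [{"dx": 24, "dy": 32, "dz": 0, "rx": 0, "ry": 0, "rz": 7}, {"dx": 48, "dy": 64, "dz": 0, "rx": 0, "ry": 0, "rz": 14}, {"dx": 72, "dy": 96, "dz": 0, "rx": 0, "ry": 0, "rz": 21}, {"dx": 96, "dy": 128, "dz": 0, "rx": 0, "ry": 0, "rz": 28}, {"dx": 120, "dy": 160, "dz": 0, "rx": 0, "ry": 0, "rz": 35}]}}

```text
clock: 1.35
tcp_pos: [0.5287, -0.1701, 0.2422]
orientation: [-1.577, -2.717, 0.0]
contact_force: [0.6, -1.1, -0.4]
grip_width: 0.0847
gripper_force: 0.0
```

Request:
{"method": "send_rows", "body": {"deltas": [{"dx": 17, "dy": 23, "dz": -10, "rx": 0, "ry": 0, "rz": 7}, {"dx": 34, "dy": 46, "dz": -20, "rx": 0, "ry": 0, "rz": 14}, {"dx": 50, "dy": 70, "dz": -30, "rx": 0, "ry": 0, "rz": 21}, {"dx": 68, "dy": 93, "dz": -40, "rx": 0, "ry": 0, "rz": 28}, {"dx": 85, "dy": 116, "dz": -50, "rx": 0, "ry": 0, "rz": 35}]}}

```text
clock: 1.77
tcp_pos: [0.6137, -0.0547, 0.1915]
orientation: [-0.686, -3.065, 0.0]
contact_force: [-0.3, -0.6, 0.0]
grip_width: 0.0849
gripper_force: 0.0
```

```bash
python3 -c "
from h import *
o=r.get_obs();print(o['clock'],o['joints'],o['tcp_pos'],R.from_rotvec(o['orientation']).as_matrix())"
```

```text
1.7667 [ 0.48650392  0.51985661 -0.67962277  1.71602996  0.37075472  1.03858765
  0.81024289] [ 0.61365727 -0.05465467  0.19147955] [[-9.04528394e-01  4.26413021e-01 -5.65240728e-04]
 [ 4.26413122e-01  9.04528521e-01 -6.61164207e-05]
 [ 4.83083457e-04 -3.00830244e-04 -9.99999838e-01]]
```

Request:
{"method": "send_rows", "body": {"deltas": [{"dx": 0, "dy": 0, "dz": 0, "rx": 0, "ry": 0, "rz": 7}, {"dx": 0, "dy": 0, "dz": 0, "rx": 0, "ry": 0, "rz": 14}, {"dx": 0, "dy": 0, "dz": 0, "rx": 0, "ry": 0, "rz": 21}, {"dx": 0, "dy": 0, "dz": 0, "rx": 0, "ry": 0, "rz": 28}, {"dx": 0, "dy": 0, "dz": 0, "rx": 0, "ry": 0, "rz": 35}]}}

```text
clock: 2.18
tcp_pos: [0.6129, -0.0558, 0.1918]
orientation: [0.267, -3.129, -0.0]
contact_force: [0.3, 0.6, -0.7]
grip_width: 0.0847
gripper_force: 0.0
```

Request:
{"method": "send_rows", "body": {"deltas": [{"dx": 0, "dy": 0, "dz": 0, "rx": 0, "ry": 0, "rz": 7}, {"dx": 0, "dy": 0, "dz": 0, "rx": 0, "ry": 0, "rz": 14}, {"dx": 0, "dy": 0, "dz": 0, "rx": 0, "ry": 0, "rz": 21}, {"dx": 0, "dy": 0, "dz": 0, "rx": 0, "ry": 0, "rz": 28}, {"dx": 0, "dy": 0, "dz": 0, "rx": 0, "ry": 0, "rz": 35}]}}

```text
clock: 2.6
tcp_pos: [0.6129, -0.056, 0.1919]
orientation: [1.196, -2.904, -0.0]
contact_force: [0.1, 0.6, 0.4]
grip_width: 0.0846
gripper_force: 0.0
```

Request:
{"method": "send_rows", "body": {"deltas": [{"dx": 0, "dy": 0, "dz": 0, "rx": 0, "ry": 0, "rz": 7}, {"dx": 0, "dy": 0, "dz": 0, "rx": 0, "ry": 0, "rz": 14}, {"dx": 0, "dy": 0, "dz": 0, "rx": 0, "ry": 0, "rz": 21}]}}

```text
clock: 2.85
tcp_pos: [0.6129, -0.056, 0.1918]
orientation: [1.705, -2.638, -0.001]
contact_force: [-0.5, -0.8, 0.7]
grip_width: 0.0849
gripper_force: 0.0
```

```bash
python3 -c "
from h import *
o=r.get_obs();print(o['clock'],o['joints'],o['tcp_pos'],R.from_rotvec(o['orientation']).as_matrix(),o['moment'])
f=r.grab_frame('side');cv2.imwrite('pics/side1.png',cv2.resize(f['frame'][150:320,270:490],None,fx=3.5,fy=3.5,interpolation=2))"
```

```text
2.85 [ 0.70515668  0.64735861 -1.03008872  1.70325813  0.60346223  1.14580505
  2.22060356] [ 0.61288412 -0.05602799  0.19183177] [[-4.10637368e-01 -9.11798341e-01 -8.59043604e-04]
 [-9.11798614e-01  4.10637633e-01 -1.50439120e-04]
 [ 4.89925772e-04  7.21498843e-04 -9.99999620e-01]] [-0.02390753  0.00267415 -0.07879438]
```

View pics/side1.png

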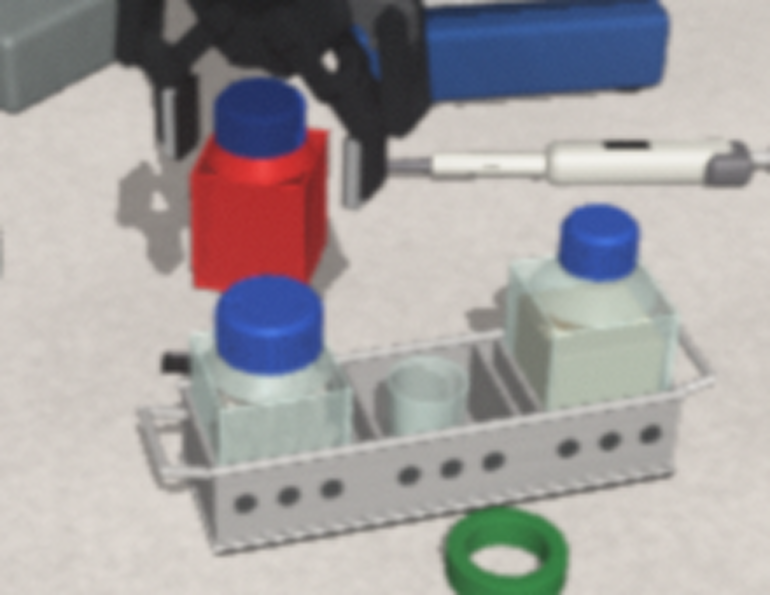

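The fingers straddle the cap from above, with the cap at crop pixel (268,322) and clear space around it. I'm descending now.

Request:
{"method": "send_rows", "body": {"deltas": [{"dx": 1, "dy": 2, "dz": -20, "rx": 0, "ry": 0, "rz": 0}, {"dx": 1, "dy": 2, "dz": -40, "rx": 0, "ry": 0, "rz": 0}, {"dx": 1, "dy": 2, "dz": -60, "rx": 0, "ry": 0, "rz": 0}, {"dx": 1, "dy": 2, "dz": -75, "rx": 0, "ry": 0, "rz": 0}, {"dx": 1, "dy": 2, "dz": -84, "rx": 0, "ry": 0, "rz": 0}]}}

```text
clock: 3.32
tcp_pos: [0.6131, -0.0541, 0.1061]
orientation: [1.694, -2.643, -0.002]
contact_force: [-0.4, 0.4, 0.5]
grip_width: 0.085
gripper_force: 0.0
```

Request:
{"method": "send_rows", "body": {"deltas": [{"dx": 0, "dy": 0, "dz": 0, "rx": 0, "ry": 0, "rz": 0}, {"dx": 0, "dy": 0, "dz": 0, "rx": 0, "ry": 0, "rz": 0}, {"dx": 0, "dy": 0, "dz": 0, "rx": 0, "ry": 0, "rz": 0}, {"dx": 0, "dy": 0, "dz": 0, "rx": 0, "ry": 0, "rz": 0}, {"dx": 0, "dy": 0, "dz": 0, "rx": 0, "ry": 0, "rz": 0}], "jaw": 40, "newtons": 40}}

```text
clock: 3.73
tcp_pos: [0.6144, -0.0532, 0.1094]
orientation: [-1.698, 2.643, -0.001]
contact_force: [-2.3, 0.6, 3.2]
grip_width: 0.052
gripper_force: 42.1
```

```bash
cat >> h.py <<'E'
def st():
    o=r.get_obs(); M=R.from_rotvec(o['orientation']).as_matrix()
    print("t%.2f"%o['clock'],"p",o['tcp_pos'].round(4),"yaw %.2f"%np.degrees(np.arctan2(M[1,0],M[0,0])),"F",o['contact_force'].round(1),"M",o['moment'].round(3),"tau7",o['tau'][6].round(3),"w %.4f g %.1f"%(o['grip_width'],o['gripper_force']),"j7 %.2f"%o['joints'][6])
E
python3 -c "
from h import *
st()"
```

```text
t3.73 p [ 0.6144 -0.0532  0.1094] yaw -114.57 F [-2.3  0.6  3.2] M [0.226 0.51  0.012] tau7 0.007 w 0.0520 g 42.1 j7 2.14
```

Request:
{"method": "send_rows", "body": {"deltas": [{"dx": 0, "dy": 0, "dz": 0, "rx": 0, "ry": 0, "rz": -5}, {"dx": 0, "dy": 0, "dz": 0, "rx": 0, "ry": 0, "rz": -10}, {"dx": 0, "dy": 0, "dz": 0, "rx": 0, "ry": 0, "rz": -15}, {"dx": 0, "dy": 0, "dz": 0, "rx": 0, "ry": 0, "rz": -20}, {"dx": 0, "dy": 0, "dz": 0, "rx": 0, "ry": 0, "rz": -25}]}}

```text
clock: 4.15
tcp_pos: [0.6152, -0.0537, 0.1094]
orientation: [-1.078, 2.948, -0.002]
contact_force: [-0.2, 0.1, 0.9]
grip_width: 0.0517
gripper_force: 42.2
```

```bash
python3 -c "
from h import *
st()"
```

```text
t4.15 p [ 0.6152 -0.0537  0.1094] yaw -139.81 F [-0.2  0.1  0.9] M [-0.008 -0.191  0.059] tau7 1.147 w 0.0517 g 42.2 j7 1.75
```

Request:
{"method": "send_rows", "body": {"deltas": [{"dx": 0, "dy": 0, "dz": 0, "rx": 0, "ry": 0, "rz": -5}, {"dx": 0, "dy": 0, "dz": 0, "rx": 0, "ry": 0, "rz": -10}, {"dx": 0, "dy": 0, "dz": 0, "rx": 0, "ry": 0, "rz": -15}, {"dx": 0, "dy": 0, "dz": 0, "rx": 0, "ry": 0, "rz": -20}, {"dx": 0, "dy": 0, "dz": 0, "rx": 0, "ry": 0, "rz": -20}]}}

```text
clock: 4.57
tcp_pos: [0.6153, -0.0542, 0.1094]
orientation: [-0.552, 3.09, -0.002]
contact_force: [2.4, -0.4, 1.6]
grip_width: 0.0517
gripper_force: 42.2
```

```bash
cat >> h.py <<'E'
def av(n=4):
    m=[];t=[]
    for i in range(n):
        r.grab_frame("top"); o=r.get_obs(); m.append(o['moment'][2]); t.append(o['tau'][6])
    st(); print("Mz avg %.3f sd %.3f tau7 %.3f sd %.3f"%(np.mean(m),np.std(m),np.mean(t),np.std(t)))
E
python3 -c "
from h import *
st();av()"
```

```text
t4.57 p [ 0.6153 -0.0542  0.1094] yaw -159.76 F [ 2.4 -0.4  1.6] M [-0.218 -0.363  0.012] tau7 -1.085 w 0.0517 g 42.2 j7 1.45
t4.77 p [ 0.6153 -0.0541  0.1093] yaw -159.48 F [ 1.3 -2.6  3.9] M [-0.446 -0.369  0.053] tau7 -0.0 w 0.0517 g 42.5 j7 1.45
Mz avg 0.002 sd 0.044 tau7 -0.194 sd 0.219
```

Request:
{"method": "send_rows", "body": {"deltas": [{"dx": 0, "dy": 0, "dz": 0, "rx": 0, "ry": 0, "rz": -4}, {"dx": 0, "dy": 0, "dz": 0, "rx": 0, "ry": 0, "rz": -8}, {"dx": 0, "dy": 0, "dz": 0, "rx": 0, "ry": 0, "rz": -8}]}}

```text
clock: 5.02
tcp_pos: [0.6154, -0.0544, 0.1093]
orientation: [-0.337, 3.121, -0.002]
contact_force: [2.1, -2.2, 4.7]
grip_width: 0.0521
gripper_force: 42.7
```

```bash
python3 -c "
from h import *
av()"
```

```text
t5.22 p [ 0.6154 -0.0544  0.1093] yaw -167.42 F [ 2.8 -3.1  6.5] M [-0.672 -0.433  0.017] tau7 -0.046 w 0.0517 g 42.7 j7 1.33
Mz avg 0.052 sd 0.044 tau7 -0.170 sd 0.154
```

Request:
{"method": "send_rows", "body": {"deltas": [{"dx": 0, "dy": 0, "dz": 0, "rx": 0, "ry": 0, "rz": -4}, {"dx": 0, "dy": 0, "dz": 0, "rx": 0, "ry": 0, "rz": -8}, {"dx": 0, "dy": 0, "dz": 0, "rx": 0, "ry": 0, "rz": -8}]}}

```text
clock: 5.47
tcp_pos: [0.6154, -0.0546, 0.1093]
orientation: [-0.12, 3.137, -0.002]
contact_force: [2.8, -2.5, 6.9]
grip_width: 0.0518
gripper_force: 42.7
```

```bash
python3 -c "
from h import *
av()"
```

```text
t5.67 p [ 0.6154 -0.0546  0.1093] yaw -175.43 F [ 2.4 -4.3  7.4] M [-0.729 -0.411  0.019] tau7 -0.049 w 0.0516 g 42.8 j7 1.21
Mz avg 0.039 sd 0.030 tau7 -0.150 sd 0.126
```

Request:
{"method": "send_rows", "body": {"deltas": [{"dx": 0, "dy": 0, "dz": 0, "rx": 0, "ry": 0, "rz": -4}, {"dx": 0, "dy": 0, "dz": 0, "rx": 0, "ry": 0, "rz": -8}, {"dx": 0, "dy": 0, "dz": 0, "rx": 0, "ry": 0, "rz": -8}]}}

```text
clock: 5.92
tcp_pos: [0.6154, -0.0549, 0.1093]
orientation: [0.1, 3.138, -0.002]
contact_force: [3.1, -4.6, 6.4]
grip_width: 0.0518
gripper_force: 42.8
```

```bash
python3 -c "
from h import *
av()"
```

```text
t6.12 p [ 0.6154 -0.0548  0.1093] yaw 176.56 F [ 2.1 -3.3  6.9] M [-0.899 -0.426  0.044] tau7 -0.05 w 0.0512 g 42.8 j7 1.09
Mz avg 0.050 sd 0.024 tau7 -0.150 sd 0.126
```

Request:
{"method": "send_rows", "body": {"deltas": [{"dx": 0, "dy": 0, "dz": 0, "rx": 0, "ry": 0, "rz": -4}, {"dx": 0, "dy": 0, "dz": 0, "rx": 0, "ry": 0, "rz": -8}, {"dx": 0, "dy": 0, "dz": 0, "rx": 0, "ry": 0, "rz": -8}]}}

```text
clock: 6.37
tcp_pos: [0.6153, -0.055, 0.1093]
orientation: [0.319, 3.123, -0.002]
contact_force: [2.7, -4.9, 7.2]
grip_width: 0.0516
gripper_force: 42.8
```

```bash
python3 -c "
from h import *
av()"
```

```text
t6.57 p [ 0.6153 -0.0551  0.1093] yaw 168.56 F [ 2.5 -4.2  7.2] M [-1.021 -0.309  0.041] tau7 -0.05 w 0.0517 g 42.8 j7 0.97
Mz avg 0.019 sd 0.013 tau7 -0.150 sd 0.126
```

Request:
{"method": "send_rows", "body": {"deltas": [{"dx": 0, "dy": 0, "dz": 0, "rx": 0, "ry": 0, "rz": -4}, {"dx": 0, "dy": 0, "dz": 0, "rx": 0, "ry": 0, "rz": -8}, {"dx": 0, "dy": 0, "dz": 0, "rx": 0, "ry": 0, "rz": -8}]}}

```text
clock: 6.82
tcp_pos: [0.6152, -0.0553, 0.1093]
orientation: [0.535, 3.093, -0.003]
contact_force: [1.6, -4.1, 7.6]
grip_width: 0.0519
gripper_force: 42.9
```

```bash
python3 -c "
from h import *
av()"
```

```text
t7.02 p [ 0.6151 -0.0553  0.1093] yaw 160.57 F [ 0.8 -4.9  7.8] M [-1.054 -0.204  0.218] tau7 -0.202 w 0.0519 g 42.9 j7 0.85
Mz avg 0.210 sd 0.008 tau7 -0.303 sd 0.127
```

The stop has been met: torque went from 0.05 to 0.20. I'll continue in small steps to see the slope.

Request:
{"method": "send_rows", "body": {"deltas": [{"dx": 0, "dy": 0, "dz": 0, "rx": 0, "ry": 0, "rz": -2}, {"dx": 0, "dy": 0, "dz": 0, "rx": 0, "ry": 0, "rz": -2}]}}

```text
clock: 7.18
tcp_pos: [0.6151, -0.0554, 0.1093]
orientation: [0.586, 3.084, -0.003]
contact_force: [1.5, -5.2, 8.2]
grip_width: 0.0516
gripper_force: 43.0
```

```bash
python3 -c "
from h import *
av()"
```

```text
t7.38 p [ 0.6151 -0.0554  0.1093] yaw 158.58 F [ 0.2 -4.9  8.4] M [-1.17  -0.201  0.272] tau7 -0.283 w 0.0517 g 43.0 j7 0.82
Mz avg 0.281 sd 0.012 tau7 -0.329 sd 0.058
```

Request:
{"method": "send_rows", "body": {"deltas": [{"dx": 0, "dy": 0, "dz": 0, "rx": 0, "ry": 0, "rz": -2.5}, {"dx": 0, "dy": 0, "dz": 0, "rx": 0, "ry": 0, "rz": -2.5}]}}

```text
clock: 7.55
tcp_pos: [0.6151, -0.0555, 0.1093]
orientation: [0.653, 3.071, -0.003]
contact_force: [2.1, -3.6, 8.7]
grip_width: 0.0519
gripper_force: 43.0
```

```bash
python3 -c "
from h import *
av()"
```

```text
t7.75 p [ 0.6151 -0.0555  0.1093] yaw 156.09 F [ 1.4 -5.2  9. ] M [-1.183 -0.148  0.427] tau7 -0.385 w 0.0514 g 43.0 j7 0.78
Mz avg 0.408 sd 0.032 tau7 -0.443 sd 0.072
```

```bash
python3 -c "
from h import *
F=np.mean([r.grab_frame('side')['frame'] for _ in range(4)],0);np.save('jarA.npy',F);st()
T=np.mean([r.grab_frame('top')['frame'] for _ in range(1)],0);cv2.imwrite('pics/tA.png',T)"
```

```text
t7.95 p [ 0.6151 -0.0555  0.1093] yaw 156.10 F [ 0.3 -5.1  8.2] M [-1.129 -0.117  0.393] tau7 -0.383 w 0.0520 g 43.0 j7 0.78[ WARN:0@3.444] global loadsave.cpp:1063 imwrite_ Unsupported depth image for selected encoder is fallbacked to CV_8U.
```

Request:
{"method": "send_rows", "body": {"deltas": [{"dx": 0, "dy": 0, "dz": 0, "rx": 0, "ry": 0, "rz": 4}, {"dx": 0, "dy": 0, "dz": 0, "rx": 0, "ry": 0, "rz": 8}, {"dx": 0, "dy": 0, "dz": 0, "rx": 0, "ry": 0, "rz": 8}]}}

```text
clock: 8.25
tcp_pos: [0.6152, -0.0552, 0.1093]
orientation: [0.43, 3.11, -0.002]
contact_force: [1.6, -4.2, 8.0]
grip_width: 0.0519
gripper_force: 42.9
```

```bash
python3 -c "
from h import *
av()"
```

```text
t8.45 p [ 0.6152 -0.0553  0.1093] yaw 164.04 F [ 1.8 -4.8  7.1] M [-1.066 -0.284  0.13 ] tau7 -0.051 w 0.0520 g 42.9 j7 0.90
Mz avg 0.069 sd 0.039 tau7 0.050 sd 0.127
```

Request:
{"method": "send_rows", "body": {"deltas": [{"dx": 0, "dy": 0, "dz": 0, "rx": 0, "ry": 0, "rz": 2}, {"dx": 0, "dy": 0, "dz": 0, "rx": 0, "ry": 0, "rz": 4}, {"dx": 0, "dy": 0, "dz": 0, "rx": 0, "ry": 0, "rz": 4}]}}

```text
clock: 8.7
tcp_pos: [0.6152, -0.0551, 0.1093]
orientation: [0.324, 3.123, -0.002]
contact_force: [0.4, -4.4, 8.0]
grip_width: 0.0519
gripper_force: 42.9
```

```bash
python3 -c "
from h import *
av()"
```

```text
t8.90 p [ 0.6153 -0.0552  0.1093] yaw 168.03 F [ 1.8 -3.8  7.6] M [-0.937 -0.327 -0.051] tau7 0.041 w 0.0516 g 42.9 j7 0.96
Mz avg -0.072 sd 0.024 tau7 0.091 sd 0.063
```

Request:
{"method": "send_rows", "body": {"deltas": [{"dx": 0, "dy": 0, "dz": 0, "rx": 0, "ry": 0, "rz": 4}, {"dx": 0, "dy": 0, "dz": 0, "rx": 0, "ry": 0, "rz": 8}, {"dx": 0, "dy": 0, "dz": 0, "rx": 0, "ry": 0, "rz": 8}]}}

```text
clock: 9.15
tcp_pos: [0.6153, -0.0545, 0.1092]
orientation: [0.102, 3.138, -0.001]
contact_force: [1.6, -3.4, 7.9]
grip_width: 0.0518
gripper_force: 42.8
```

```bash
python3 -c "
from h import *
av()"
```

```text
t9.35 p [ 0.6153 -0.0545  0.1092] yaw 176.06 F [ 1.3 -3.3  6.1] M [-0.723 -0.342 -0.07 ] tau7 0.033 w 0.0520 g 42.8 j7 1.08
Mz avg -0.025 sd 0.035 tau7 0.134 sd 0.126
```

```bash
python3 -c "
from h import *
F=np.mean([r.grab_frame('side')['frame'] for _ in range(4)],0);np.save('jarB.npy',F);A=np.load('jarA.npy')
f=lambda I:cv2.resize(np.clip(I[215:300,315:380],0,255).astype(np.uint8),None,fx=6,fy=6,interpolation=2)
D=np.clip((F-A)*4+128,0,255)
cv2.imwrite('pics/cmp.png',np.hstack([f(A),f(D)])[:, :800]);print(f(A).shape)
g=lambda I:cv2.GaussianBlur(cv2.cvtColor(I.astype(np.uint8),6),(0,0),.7)
pts=cv2.goodFeaturesToTrack(g(A)[215:300,315:380],40,.02,3)+np.float32([315,215])
q,s,e=cv2.calcOpticalFlowPyrLK(g(A),g(F),pts,None,winSize=(9,9),maxLevel=1)
print(np.hstack([pts[:,0],(q-pts)[:,0],e]).round(2)[np.argsort(pts[:,0,1])])
"
```

```text
(510, 390, 3)
[[ 3.6000e+02  2.1900e+02  3.7000e-01 -6.3800e+00  1.8040e+01]
 [ 3.5700e+02  2.2000e+02  1.3600e+00 -8.4000e+00  1.8030e+01]
 [ 3.5600e+02  2.3000e+02 -5.1000e-01 -3.3000e-01  1.3300e+01]
 [ 3.5900e+02  2.3200e+02 -6.1000e-01 -6.9000e-01  8.4300e+00]
 [ 3.2300e+02  2.4100e+02  7.5300e+00  9.9500e+00  1.8390e+01]
 [ 3.4200e+02  2.4200e+02 -5.2750e+01 -1.1836e+02  3.2060e+01]
 [ 3.2900e+02  2.4300e+02  1.0012e+02 -6.4410e+01  5.1160e+01]
 [ 3.2500e+02  2.4500e+02  2.6020e+01  1.3670e+01  3.5580e+01]
 [ 3.1700e+02  2.4500e+02 -2.2000e-01  5.6300e+00  2.1560e+01]
 [ 3.6200e+02  2.5000e+02  3.0000e-02  1.0000e-02  1.2000e+00]
 [ 3.1800e+02  2.5100e+02  3.3000e-01  6.5000e-01  2.3450e+01]
 [ 3.2300e+02  2.5200e+02 -5.2000e-01  3.5000e-01  1.8500e+01]
 [ 3.3200e+02  2.5300e+02  9.1000e-01 -2.4300e+00  1.6490e+01]
 [ 3.3800e+02  2.5400e+02  6.7300e+00  1.1200e+00  6.4600e+00]
 [ 3.4400e+02  2.5500e+02 -3.9030e+01 -8.1700e+01  4.2450e+01]
 [ 3.2300e+02  2.5500e+02 -3.0000e-01 -2.7000e-01  1.0420e+01]
 [ 3.1700e+02  2.5500e+02  1.6000e-01 -2.0000e-01  9.0400e+00]
 [ 3.4100e+02  
[... 734 characters left out ...]
0e+00]
 [ 3.2300e+02  2.8100e+02 -2.0000e-02  0.0000e+00  7.3000e-01]
 [ 3.2900e+02  2.8200e+02  5.1000e-01  4.0000e-02  4.3100e+00]
 [ 3.2200e+02  2.8400e+02 -4.0000e-02 -2.0000e-02  8.2000e-01]
 [ 3.3000e+02  2.8700e+02  7.0000e-02  1.0000e-02  8.9000e-01]
 [ 3.6600e+02  2.8800e+02  3.0000e-02 -0.0000e+00  7.4000e-01]
 [ 3.2400e+02  2.8800e+02 -6.0000e-02  1.0000e-02  8.0000e-01]
 [ 3.6300e+02  2.9000e+02 -1.0000e-02  1.0000e-02  6.6000e-01]
 [ 3.2300e+02  2.9100e+02 -3.0000e-02  5.0000e-02  6.3000e-01]
 [ 3.5100e+02  2.9200e+02 -2.0000e-02 -1.0000e-02  7.8000e-01]
 [ 3.4100e+02  2.9300e+02 -0.0000e+00  0.0000e+00  6.1000e-01]
 [ 3.3800e+02  2.9400e+02 -3.0000e-02  1.0000e-02  6.2000e-01]]
```

View pics/cmp.png

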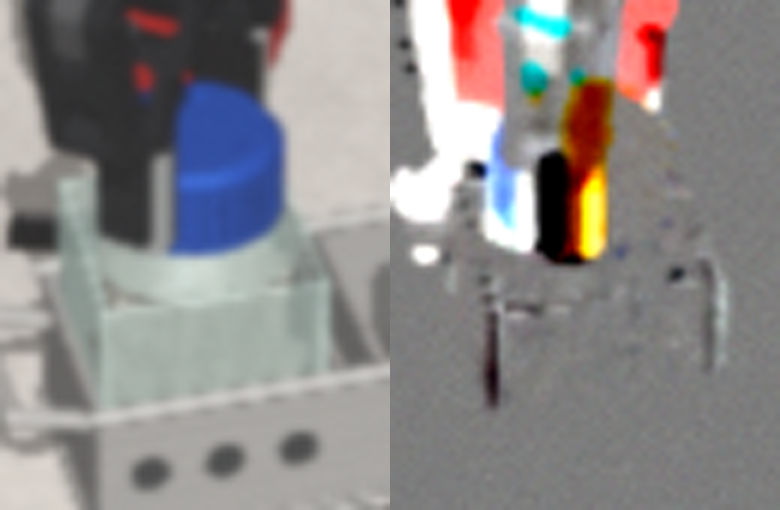

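The jar barely moved when I reversed: its edges shifted about 0.3–0.5 px, roughly 1° of pocket play. The stop was first met at yaw ≈164.1°, so the target is ≈254.8°, another 78.7° counter-clockwise.

Request:
{"method": "send_rows", "body": {"deltas": [{"dx": 0, "dy": 0, "dz": 0, "rx": 0, "ry": 0, "rz": 6}, {"dx": 0, "dy": 0, "dz": 0, "rx": 0, "ry": 0, "rz": 12}, {"dx": 0, "dy": 0, "dz": 0, "rx": 0, "ry": 0, "rz": 18}, {"dx": 0, "dy": 0, "dz": 0, "rx": 0, "ry": 0, "rz": 24}, {"dx": 0, "dy": 0, "dz": 0, "rx": 0, "ry": 0, "rz": 30}]}}

```text
clock: 9.97
tcp_pos: [0.615, -0.0532, 0.1092]
orientation: [-0.717, 3.057, 0.001]
contact_force: [0.6, 0.1, 6.1]
grip_width: 0.0518
gripper_force: 42.7
```

Request:
{"method": "send_rows", "body": {"deltas": [{"dx": 0, "dy": 0, "dz": 0, "rx": 0, "ry": 0, "rz": 6}, {"dx": 0, "dy": 0, "dz": 0, "rx": 0, "ry": 0, "rz": 12}, {"dx": 0, "dy": 0, "dz": 0, "rx": 0, "ry": 0, "rz": 18}, {"dx": 0, "dy": 0, "dz": 0, "rx": 0, "ry": 0, "rz": 24}, {"dx": 0, "dy": 0, "dz": 0, "rx": 0, "ry": 0, "rz": 30}]}}

```text
clock: 10.38
tcp_pos: [0.6143, -0.0522, 0.1092]
orientation: [-1.485, 2.767, 0.002]
contact_force: [-1.2, 1.2, 8.1]
grip_width: 0.0518
gripper_force: 42.9
```

Request:
{"method": "send_rows", "body": {"deltas": [{"dx": 0, "dy": 0, "dz": 0, "rx": 0, "ry": 0, "rz": 5}, {"dx": 0, "dy": 0, "dz": 0, "rx": 0, "ry": 0, "rz": 10}, {"dx": 0, "dy": 0, "dz": 0, "rx": 0, "ry": 0, "rz": 15}, {"dx": 0, "dy": 0, "dz": 0, "rx": 0, "ry": 0, "rz": 18}, {"dx": 0, "dy": 0, "dz": 0, "rx": 0, "ry": 0, "rz": 18}]}}

```text
clock: 10.8
tcp_pos: [0.6136, -0.0519, 0.1092]
orientation: [-1.898, 2.503, 0.003]
contact_force: [-3.8, 1.0, 9.9]
grip_width: 0.0522
gripper_force: 43.2
```

```bash
python3 -c "
from h import *
av()
F=np.mean([r.grab_frame('side')['frame'] for _ in range(4)],0);np.save('jarC.npy',F);A=np.load('jarA.npy');B=np.load('jarB.npy')
f=lambda I:cv2.resize(np.clip(I[215:300,315:380],0,255).astype(np.uint8),None,fx=6,fy=6,interpolation=2)
cv2.imwrite('pics/cmp2.png',np.hstack([f(F),f((F-A)*4+128)]))
# jar vertical edges: column shift on rows 268..276
g=lambda I:I[266:280].mean((0,2))
x=np.arange(640)
from scipy.optimize import minimize_scalar
for lo,hi in((326,338),(364,374)):
  for n,I in(('B',B),('C',F)):
    k=lambda s:np.sum((np.interp(x[lo:hi]-s,x,g(A))-g(I)[lo:hi])**2)
    s=np.linspace(-3,3,241);v=[k(a) for a in s];print(lo,n,s[np.argmin(v)],min(v),k(0))
"
```

```text
t11.00 p [ 0.6137 -0.0519  0.1092] yaw -105.83 F [-3.6  1.4  9. ] M [0.312 0.614 0.013] tau7 0.052 w 0.0521 g 43.2 j7 2.27
Mz avg -0.051 sd 0.039 tau7 0.134 sd 0.103
326 B 0.7000000000000002 212.53579365079455 620.9402281746035
326 C 0.75 339.8300205498858 796.2744827097499
364 B 0.2250000000000001 33.56733914399096 93.04928429705217
364 C 0.42500000000000027 14.274297406462704 219.25620039682497
```

View pics/cmp2.png

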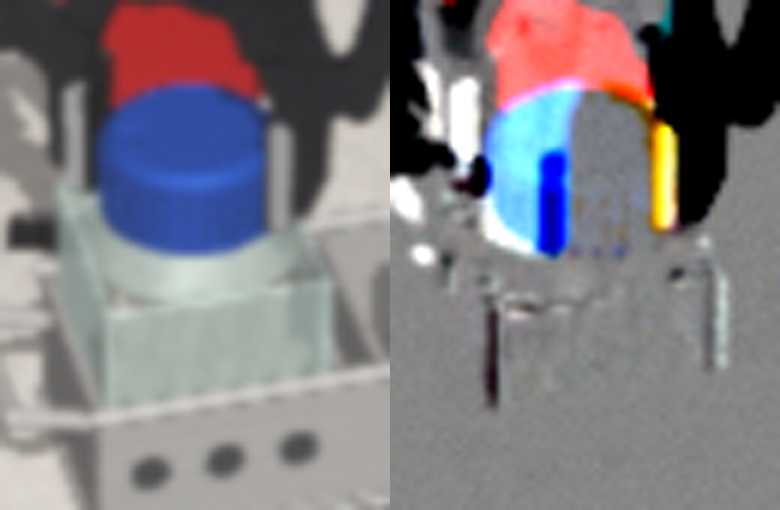

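The jar is still seated and looks the same as at B. Yaw is 254.2°, so I'll add 1° for the jar's play, then release and lift.

Request:
{"method": "send_rows", "body": {"deltas": [{"dx": 0, "dy": 0, "dz": 0, "rx": 0, "ry": 0, "rz": 1}, {"dx": 0, "dy": 0, "dz": 0, "rx": 0, "ry": 0, "rz": 1}, {"dx": 0, "dy": 0, "dz": 0, "rx": 0, "ry": 0, "rz": 1}]}}

```text
clock: 11.45
tcp_pos: [0.6136, -0.0519, 0.1092]
orientation: [-1.916, 2.489, 0.003]
contact_force: [-4.2, 0.8, 9.0]
grip_width: 0.0516
gripper_force: 43.1
```

Request:
{"method": "send_rows", "body": {"deltas": [{"dx": 0, "dy": 0, "dz": 0, "rx": 0, "ry": 0, "rz": 0}, {"dx": 0, "dy": 0, "dz": 0, "rx": 0, "ry": 0, "rz": 0}, {"dx": 0, "dy": 0, "dz": 0, "rx": 0, "ry": 0, "rz": 0}, {"dx": 0, "dy": 0, "dz": 0, "rx": 0, "ry": 0, "rz": 0}, {"dx": 0, "dy": 0, "dz": 0, "rx": 0, "ry": 0, "rz": 0}], "jaw": 85}}

```text
clock: 11.87
tcp_pos: [0.6139, -0.0538, 0.108]
orientation: [1.911, -2.493, -0.001]
contact_force: [-0.0, -0.9, 0.2]
grip_width: 0.085
gripper_force: 0.0
```

Request:
{"method": "send_rows", "body": {"deltas": [{"dx": 0, "dy": 0, "dz": 10, "rx": 0, "ry": 0, "rz": 0}, {"dx": 0, "dy": 0, "dz": 30, "rx": 0, "ry": 0, "rz": 0}, {"dx": 0, "dy": 0, "dz": 60, "rx": 0, "ry": 0, "rz": 0}, {"dx": 0, "dy": 0, "dz": 95, "rx": 0, "ry": 0, "rz": 0}, {"dx": 0, "dy": 0, "dz": 130, "rx": 0, "ry": 0, "rz": 0}]}}

```text
clock: 12.28
tcp_pos: [0.6137, -0.0535, 0.2401]
orientation: [1.912, -2.492, -0.001]
contact_force: [1.2, -0.0, 0.0]
grip_width: 0.0847
gripper_force: 0.0
```

Request:
{"method": "send_rows", "body": {"deltas": [{"dx": -20, "dy": -35, "dz": 0, "rx": 0, "ry": 0, "rz": 0}, {"dx": -40, "dy": -70, "dz": 0, "rx": 0, "ry": 0, "rz": 0}, {"dx": -60, "dy": -105, "dz": 0, "rx": 0, "ry": 0, "rz": 0}, {"dx": -80, "dy": -140, "dz": 0, "rx": 0, "ry": 0, "rz": 0}, {"dx": -100, "dy": -175, "dz": 0, "rx": 0, "ry": 0, "rz": 0}]}}

```text
clock: 12.7
tcp_pos: [0.5131, -0.2301, 0.2391]
orientation: [1.912, -2.493, 0.001]
contact_force: [0.5, -0.7, 0.4]
grip_width: 0.0853
gripper_force: 0.0
```

Request:
{"method": "send_rows", "body": {"deltas": [{"dx": -20, "dy": -35, "dz": 0, "rx": 0, "ry": 0, "rz": 0}, {"dx": -40, "dy": -70, "dz": 0, "rx": 0, "ry": 0, "rz": 0}, {"dx": -60, "dy": -105, "dz": 0, "rx": 0, "ry": 0, "rz": 0}, {"dx": -60, "dy": -105, "dz": 0, "rx": 0, "ry": 0, "rz": 0}]}}

```text
clock: 13.03
tcp_pos: [0.4488, -0.3432, 0.2376]
orientation: [1.891, -2.502, 0.0]
contact_force: [0.3, -2.3, -1.8]
grip_width: 0.0848
gripper_force: 0.0
```

```bash
python3 -c "
from h import *
st()
f=r.grab_frame('side')['frame'];t=np.mean([r.grab_frame('top')['frame'] for _ in range(8)],0).astype(np.uint8)
np.save('topF.npy',t);cv2.imwrite('pics/fin.png',np.hstack([cv2.resize(f[205:315,300:400],(396,436)),cv2.resize(t[205:315,285:385],(396,436),interpolation=2)]))"
```

```text
t13.03 p [ 0.4488 -0.3432  0.2376] yaw -105.84 F [ 0.3 -2.3 -1.8] M [-0.087  0.048 -0.037] tau7 0.847 w 0.0848 g 0.0 j7 2.92
```

View pics/fin.png

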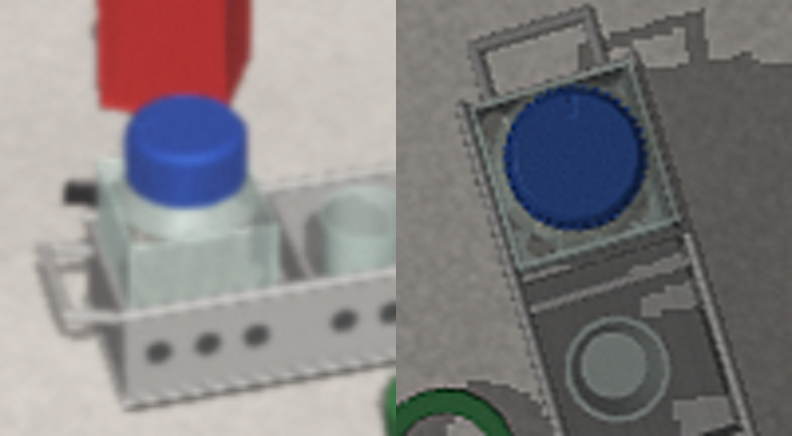

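The jar stands upright in its pocket and the beaker hasn't moved. The cap is free, with its bar showing faintly at (572,102) in the right-hand panel. The gripper is well clear, so I'm handing in.

```bash
python3 -c "
from h import *
st();print(r.hand_in())"
```

```text
t13.48 p [ 0.4549 -0.3325  0.2385] yaw -104.93 F [-0.7 -0.9  0.3] M [ 0.015 -0.004 -0.013] tau7 -0.001 w 0.0847 g 0.0 j7 2.92
the job is handed in; nothing more can be done
None
```

The cap was screwed down to its stop (about 0.4 N m), backed off about 90° from where the stop was first met (about 1° uncertain from the jar's play), and released with the jar still in its pocket and the bottle and beaker untouched; the job was handed in at 13.5 s, with no verdict returned.

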